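Punch a lamp slat in the hand press

TASK

Lay the loose wooden slat lengthwise on the bed of the hand punch press, between the guide rails, with its end pushed right up against the press column. Then let go of the slat and push the press plunger down through the soft first stop (the foot meeting the wood) to the solid second stop, hold it there for about half a second without forcing it (well under 45 N), and let it come all the way up again. Leave the slat in place in the press, and leave the other things on the bench alone.

Things in the scene. Friction and masses are not known exactly. Their poses are not given: they have to be found in the camera images.
- slat_mid (a point): Centre (half-way up) of the loose flat slat of pale wood, 220 x 36 x 14 mm, about 75 g, lying flat on the table; x along its length, y across its 36 mm width, z up. Both ends are alike, either may go in first. It is taken across its width.
- press: Grey metal hand punch press, bolted down. Origin on the table under the plunger's axis, z up; the slat slides in along +x, so its open end looks to -x. Flat bed 20 mm above the table, x = -85 to +75 mm, 80 mm wide. On it two guide rails 12 mm high, 44 mm apart inside, x = -60 to +22 mm; their front ends flare to 62 mm apart at x = -86 mm.
- stop_face (a point): Point on the flat face of the press's column (44 mm wide, axes as the press), at x = +22 mm in the press frame: the end stop for the slat. From the column an arm 44 mm wide overhangs the bed to x = -28 mm; its underside is 75 mm and its top 105 mm above the table.
- rest_top (a point): Top of the low steel rest in front of the bed, which carries the slat's tail: 24 mm wide, 22 mm long, top 20 mm above the table, centred 164 mm in front of the plunger's axis. A bar 24 mm wide and 6 mm high ties it to the bed. Between bed and rest the slat's sides stand free for the fingers.
- slat_home (a point): Where the slat's centre lies when it is home on the bed: x = -88, y = 0, z = 27 mm in the press frame, axes as the press.
- plunger_top (a point): Centre of the flat top of the press's black round plunger cap, 40 mm across, 14 mm thick; 150 mm above the table when up. It is pressed straight down and springs up by itself when let go.
- foot_spot (a point): Point on the plunger's axis at the height of a seated slat's top. Above it hangs the plunger's round steel foot, 24 mm across, set by the last user and not measured: 8 to 16 mm above the wood. Pushing takes 2 to 4 N until it meets the wood (soft first stop: jumps to 9 to 11 N), then a stiffer spring gives 5 mm more, rising to 16 to 17 N at the solid second stop.
- plunger (a joint): How far the plunger is pushed down, m: 0 fully up, at most 0.026 (a slat in place stops it sooner).
- glue: Bystander: white bottle, 56 mm across and 150 mm high; origin under its base.
- lamp_disc: Bystander: turned pale wood disc, 120 mm across, 24 mm high with a 72 mm raised middle; origin under its base.
- mug: Bystander: white mug, 76 mm across, 90 mm high; origin under its base.

How it is judged:
By the outcome, as a careful person would: the job done as asked, in the order asked, and still so for the second after the job is handed in, with the robot touching nothing.
It also fails if it takes over 69 s, if anything falls off the work surface, if the arm or the gripper's body presses on something with over 40 N, if the wrist force passes 120 N, or if a joint passes its speed limit or range.

ROBOT

A 6-joint arm with a two-finger parallel gripper is mounted at the origin on the work surface. World frame = base frame: x ahead of the robot, y to its left, z up, the work surface at z = 0. Lengths are in m, angles in rad, forces in N, time in s.
With the tool pointing down it reaches from about 0.25 to 0.8 m from the base axis. Payload 8.5 kg.
Tool frame: the origin (TCP) lies midway between the tips of the shut fingers; the grasp point (between the pads) lies 19 mm behind it; z points along the fingers, y is the line along which they close (so a half turn about z gives the same grasp; the last joint's range is limited). The gripper opens to 85 mm and grips with 20 to 120 N. Pads are 22 mm wide; open, the fingers measure 114 mm over their backs; the gripper's body (76 mm by 85 mm) begins 54 mm behind the grasp point. The pads swing forward as they close: fully open they stand 13 mm farther back than shut.
Start: joints at [-1.319, 0.238, -0.013, 1.319, 0, 1.571], TCP at [0.131, -0.508, 0.231] pointing down, gripper open.
Joint ranges: [-2.66, 2.66], [-1.03, 1.9], [-1.14, 1.46], [-1.82, 2.27], [-1.45, 1.34], [-3.14, 3.14]. Speed limits (rad/s): [2.22, 2.22, 2.79, 3.14, 3.14, 3.14].

INTERFACE

Orientations are given as a rotation vector (axis times angle).
In Python, from bench import readout, get_image, job gives the robot as it stands.
- The arm moves only by the shell command python3 -m inch 'ROWS' [OPENING]. ROWS is JSON, a list of rows, each a list of 6 numbers: the shift along the tool's x, y, z in m, then the turn, a rotation vector about the tool's x, y, z in degrees. A call has 1 to 5 rows; each row is the pose to reach, as a shift and turn from the pose commanded when the call began, along the tool's axes at that moment; what a row does not reach only later rows make up. A row lasts 1/12 s, in which the tool goes at most 41.7 mm and 7.16 degrees, less where a joint would pass 70% of its speed; a pose out of reach is approached as far as the arm can. A call with a gripper value outside its range is refused whole. OPENING is the opening, from -1 (shut) to 1 (fully open), set as the call begins (- or left out, the last holds). The fingers move at their own pace and stop on an object; the grip force is fixed at half the most. Time passes only in rows, so rows that repeat a pose let the fingers close. It gives the time, the measured TCP pose, the force, the opening and the grip force at its end, in the units of the state.
- readout.state(): the state, without advancing time (a new reading comes with each control period).
- get_image(name): name is "scene" or "top" or "wrist"; returns a dict with "pixels" (420x560x3 uint8, red, green, blue), "z_map" (420x560 float32, m along the optical axis (not along the pixel's ray), 0 where there is no reading), "K" (3x3 intrinsics, pixels), "world_from_camera" (4x4, takes a point from camera to world coordinates); the wrist camera has in their place "hand_eye" (4x4, takes a point from camera to tool coordinates, whose origin is the TCP and whose axes are the flange's). Camera axes: x right, y up, looking along -z (the intrinsics and any distortion apply to the point x, -y, -z); pixel columns grow to the right and rows downward; lengths in m; the calibration is good to about 2 mm. A picture is of the moment at which its call begins: read the wrist's pose just before it.
- job.finish_job(): hands the job in; it is judged then, once.
The state is a dict: "t": time; "joint_positions": joint angles; "joint_vel": joint speeds; "tau": joint torques, N m; "tcp_pos": TCP position; "tcp_rot": TCP orientation; "ft_force": force on the tool from outside, world axes, zero at the start; "torque": the same for the moment, N m; "gripper_width": finger opening in m; "gripper_force": force on a finger pad.
Only numpy, scipy, OpenCV 4.12 (cv2) and the standard library are available. Lean on these libraries where they do the work, as an engineer would, in place of code of your own. Each camera call takes 0.05 s, during which the arm holds its last target. There are 200 camera calls.

## Working session

There is one attempt and no reset: what is moved stays moved. The work goes in short steps, Python scripts to look and compute and a shell command to move; the robot and the scene stay as the last step left them, time stands still between calls to the robot, and variables do not carry over. Pictures are saved under pics/ and viewed, at most 10 in all, crops included, and the job is handed in when it is done.

```bash
mkdir -p pics; ls; cat > h.py <<'E'
import numpy as np, cv2
from bench import readout,get_image,job
from scipy.spatial.transform import Rotation as R
def snap(name,f):
    s=readout.state(); d=get_image(name); cv2.imwrite('pics/'+f+'.png',d['pixels'][:,:,::-1])
    if 'hand_eye' in d:
        T=np.eye(4);T[:3,:3]=R.from_rotvec(s['tcp_rot']).as_matrix();T[:3,3]=s['tcp_pos'];d['W']=T@d['hand_eye']
    else: d['W']=d['world_from_camera']
    np.savez('pics/'+f,z=d['z_map'],K=d['K'],W=d['W'],p=d['pixels']); return d
def pt(f,u,v,height=None):
    d=np.load('pics/'+f+'.npz');K=d['K'];W=d['W']
    r=np.array([(u-K[0,2])/K[0,0],-(v-K[1,2])/K[1,1],-1])
    if height is None: z=d['z'][int(v),int(u)]
    else: z=(height-W[2,3])/(W[:3,:3]@r)[2]
    return W[:3,:3]@(r*z)+W[:3,3]
E
python3 - <<'E'
from h import *
s=readout.state();print(s)
for n in('scene','top'):
    d=snap(n,n+'0');print(n,[k for k in d],d['K'].tolist(),d['W'].round(3).tolist())
E
```

```text
pics
{'t': 0.0, 'joint_positions': array([-1.31899431e+00,  2.38799532e-01, -1.42296023e-02,  1.31918462e+00,
        5.97914539e-06,  1.57080688e+00]), 'joint_vel': array([-0.0007951 , -0.00145007, -0.00057522,  0.00103834, -0.0002587 ,
        0.0008763 ]), 'tau': array([ 4.13720700e-04, -5.38779688e+01,  3.46437013e+01,  1.85234804e-02,
        3.82567850e-05, -5.81892849e-06]), 'tcp_pos': array([ 0.13070673, -0.50806056,  0.23067737]), 'tcp_rot': array([-3.11533298e+00, -3.94292457e-01,  2.70150599e-04]), 'ft_force': array([-0.51510552,  0.12796606,  0.02321406]), 'torque': array([0.00354209, 0.04125342, 0.02178571]), 'gripper_force': 0.0, 'gripper_width': 0.08535970780911609}
scene ['pixels', 'z_map', 'K', 'world_from_camera', 'W'] [[538.2940787098671, 0.0, 279.93104130936615], [0.0, 538.2940787098671, 209.06276066388205], [0.0, 0.0, 1.0]] [[-0.831, -0.333, 0.445, 1.223], [0.556, -0.512, 0.655, 1.085], [0.009, 0.792, 0.61, 1.136], [0.0, 0.0, 0.0, 1.0]]
top ['pixels', 'z_map', 'K', 'world_from_camera', 'W'] [[472.97734469115665, 0.0, 276.3214036419585], [0.0, 472.97734469115665, 206.254007815093], [0.0, 0.0, 1.0]] [[-0.013, 0.995, -0.098, 0.373], [-1.0, -0.014, -0.007, -0.038], [-0.009, 0.098, 0.995, 1.365], [0.0, 0.0, 0.0, 1.0]]
```

View pics/scene0.png

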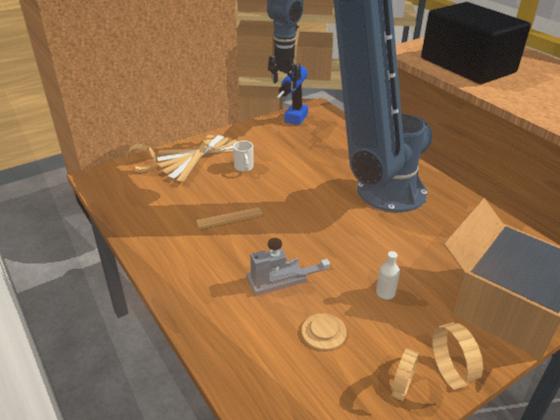

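View pics/top0.png

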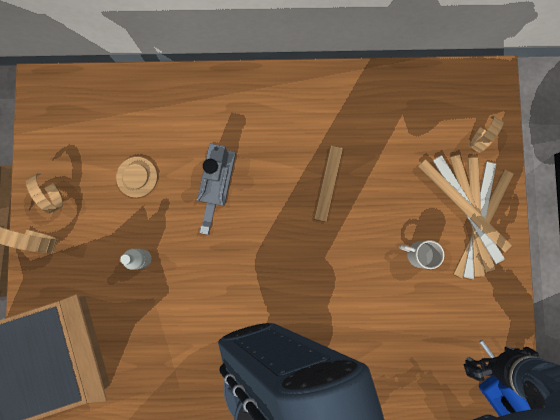

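The scene view shows the press at (275,270) and the slat at (230,217). In the top view the slat runs from (337,147) to (321,221), the plunger cap is near (210,166) and the rest near (205,230). I'll enlarge that area.

```bash
python3 - <<'E'
import cv2
p=cv2.imread('pics/top0.png')[130:250,180:360]
cv2.imwrite('pics/c1.png',cv2.resize(p,None,fx=4.4,fy=4.4,interpolation=cv2.INTER_CUBIC))
E
```

```text
(no output)
```

View pics/c1.png

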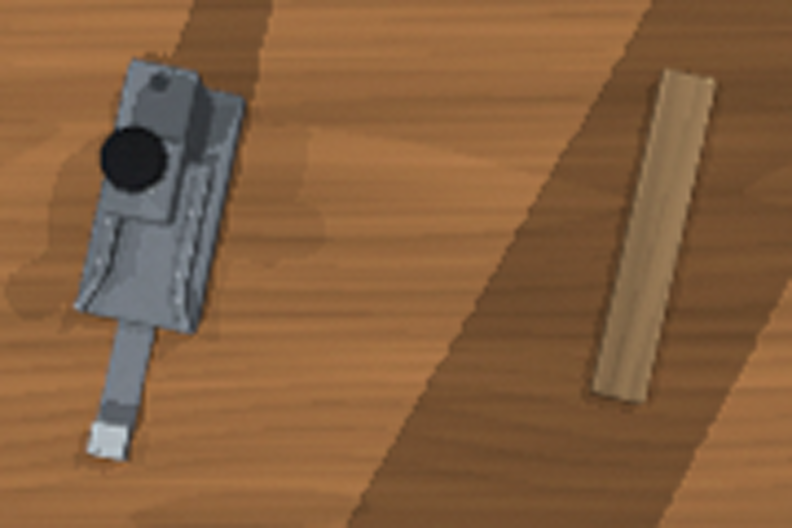

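The enlarged crop shows the slat corners at (665,68), (716,78), (646,403) and (592,392). The cap centre is at (133,159). The rest's top centre is about (108,440), and the bed's front corners are (77,308) and (193,332).

```bash
python3 - <<'E'
from h import *
q=lambda u,v,h:pt('top0',180+(u+.5)/4.4-.5,130+(v+.5)/4.4-.5,h)
c=[q(*x,.014) for x in((665,68),(716,78),(646,403),(592,392))]
far=(c[0]+c[1])/2;near=(c[2]+c[3])/2;d=far-near
print('slat',(far+near)/2,'len',np.linalg.norm(d),'w',np.linalg.norm(c[0]-c[1]),'yaw',np.degrees(np.arctan2(d[1],d[0])))
cap=q(133,159,.15);rest=q(108,440,.02);d=cap-rest
print('cap',cap,'rest',rest,np.linalg.norm(d[:2]),'yaw',np.degrees(np.arctan2(d[1],d[0])))
b=[q(77,308,.02),q(193,332,.02)];e=b[0]-b[1];print('front mid',(b[0]+b[1])/2,np.linalg.norm(e),np.degrees(np.arctan2(-e[0],e[1])))
s=readout.state();M=R.from_rotvec(s['tcp_rot']).as_matrix();print(M.round(3))
print('to slat, tool', M.T@((far+near)/2+[0,0,.2]-s['tcp_pos']))
E
```

```text
slat [ 0.57204089 -0.17874306  0.014     ] len 0.22001291468546913 w 0.03420206400300712 yaw -13.665573894918493
cap [0.60141078 0.1431982  0.15      ] rest [0.44185245 0.17869723 0.02      ] 0.16345960096458048 yaw -12.543049856206581
front mid [0.51969592 0.16125703 0.02      ] 0.07740821495907257 -12.532137599676103
[[ 0.968  0.249 -0.   ]
 [ 0.249 -0.968  0.001]
 [-0.    -0.001 -1.   ]]
to slat, tool [ 0.50947489 -0.20900712  0.01700453]
```

```bash
python3 -m inch '[[0.036,-0.0165,0,0,0,5.6],[0.072,-0.033,0,0,0,11.2],[0.108,-0.05,0,0,0,16.8],[0.144,-0.0665,0,0,0,22.4],[0.18,-0.083,0,0,0,28]]' 1
python3 -m inch '[[0.02,-0.027,0.01,0,0,0],[0.04,-0.053,0.02,0,0,0],[0.06,-0.08,0.03,0,0,0],[0.08,-0.107,0.04,0,0,0],[0.1,-0.133,0.05,0,0,0]]'
python3 -m inch '[[0.02,-0.027,0.01,0,0,0],[0.04,-0.053,0.02,0,0,0],[0.06,-0.08,0.03,0,0,0],[0.08,-0.107,0.04,0,0,0],[0.1,-0.133,0.05,0,0,0]]'
python3 -m inch '[[0,0,0,0,0,0],[0,0,0,0,0,0],[0,0,0,0,0,0]]'
python3 -c "
from h import *
snap('wrist','w1')"
```

```text
t: 0.52
tcp_pos: [0.2853, -0.3817, 0.2311]
tcp_rot: [-3.118, 0.38, 0.0]
ft_force: [0.8, -0.2, 0.1]
gripper_width: 0.0852
gripper_force: 0.0
t: 0.93
tcp_pos: [0.4138, -0.2758, 0.1807]
tcp_rot: [-3.119, 0.371, 0.0]
ft_force: [-0.8, -0.2, -0.3]
gripper_width: 0.0857
gripper_force: 0.0
t: 1.35
tcp_pos: [0.5422, -0.17, 0.1305]
tcp_rot: [-3.119, 0.371, 0.001]
ft_force: [1.7, -0.5, -0.5]
gripper_width: 0.0851
gripper_force: 0.0
t: 1.6
tcp_pos: [0.5408, -0.1714, 0.1309]
tcp_rot: [-3.12, 0.37, 0.002]
ft_force: [0.4, 0.2, 0.6]
gripper_width: 0.0851
gripper_force: 0.0
```

View pics/w1.png

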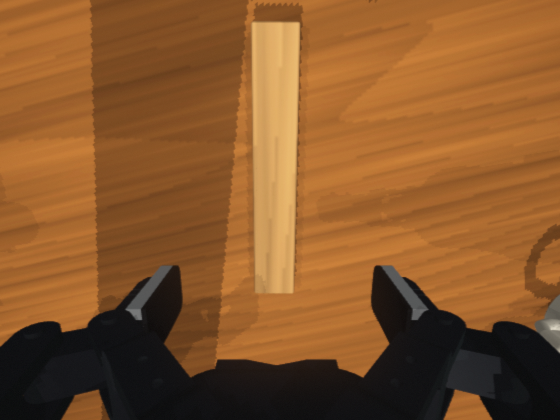

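The wrist view shows the slat centred between the open fingers, with corners at (253,22), (300,22), (294,293) and (255,293).

```bash
python3 - <<'E'
from h import *
c=[pt('w1',*x,.014) for x in((253,22),(300,22),(294,293),(255,293))]
far=(c[0]+c[1])/2;near=(c[2]+c[3])/2;d=far-near;m=(far+near)/2
print(m,np.linalg.norm(d),np.linalg.norm(c[0]-c[1]),np.linalg.norm(c[2]-c[3]),'yaw',np.degrees(np.arctan2(d[1],d[0])))
s=readout.state();M=R.from_rotvec(s['tcp_rot']).as_matrix()
print(M.T@(m-s['tcp_pos']),np.degrees(np.arctan2(M[1,0],M[0,0])))
E
```

```text
[ 0.5719009  -0.17768705  0.014     ] 0.21790523681192617 0.03382373583555875 0.03531439797922427 yaw -13.974278048765868
[ 0.03182917 -0.0017345   0.11726808] -13.591726718615533
```

```bash
python3 -m inch '[[0,-0.001,0.03,0,0,0],[0,-0.0015,0.06,0,0,0],[0,-0.0015,0.09,0,0,0],[0,-0.0015,0.115,0,0,0.4],[0,-0.0015,0.115,0,0,0.4]]' 0.3
python3 -m inch '[[0,0,0.004,0,0,0],[0,0,0.008,0,0,0],[0,0,0.012,0,0,0],[0,0,0.014,0,0,0],[0,0,0.014,0,0,0]]'
python3 -m inch '[[0,0,0,0,0,0],[0,0,0,0,0,0],[0,0,0,0,0,0],[0,0,0,0,0,0],[0,0,0,0,0,0]]' -1
python3 -m inch '[[0,0,0,0,0,0],[0,0,0,0,0,0],[0,0,0,0,0,0],[0,0,0,0,0,0],[0,0,0,0,0,0]]'
```

```text
t: 2.07
tcp_pos: [0.5379, -0.1702, 0.0126]
tcp_rot: [-3.117, 0.385, 0.01]
ft_force: [-1.5, -0.3, -0.2]
gripper_width: 0.0555
gripper_force: 0.0
t: 2.48
tcp_pos: [0.542, -0.1702, 0.0029]
tcp_rot: [3.118, -0.382, 0.002]
ft_force: [0.7, 0.7, -0.1]
gripper_width: 0.0553
gripper_force: 0.0
t: 2.9
tcp_pos: [0.5421, -0.1701, 0.0031]
tcp_rot: [3.118, -0.382, 0.002]
ft_force: [-1.1, -1.0, 5.7]
gripper_width: 0.0346
gripper_force: 60.4
t: 3.32
tcp_pos: [0.5421, -0.1702, 0.0031]
tcp_rot: [3.118, -0.382, 0.002]
ft_force: [-1.8, 0.1, 5.8]
gripper_width: 0.0344
gripper_force: 60.4
```

```bash
python3 -m inch '[[0,0,-0.01,0,0,0],[0,0,-0.03,0,0,0],[0,0,-0.06,0,0,0],[0,0,-0.09,0,0,0],[0,0,-0.11,0,0,0]]'
python3 -m inch '[[-0.016,-0.019,0,0,0,0],[-0.035,-0.042,0,0,0,0],[-0.053,-0.063,0,0,0,0],[-0.071,-0.085,0,0,0,0],[-0.089,-0.106,0,0,0,0]]'
python3 -m inch '[[-0.018,-0.021,0,0,0,0],[-0.036,-0.042,0,0,0,0],[-0.053,-0.063,0,0,0,0],[-0.071,-0.085,0,0,0,0],[-0.089,-0.106,0,0,0,0]]'
python3 -m inch '[[-0.018,-0.021,0,0,0,-0.5],[-0.036,-0.042,0,0,0,-1],[-0.053,-0.063,0,0,0,-1.5],[-0.071,-0.085,0,0,0,-1.5],[-0.084,-0.1,0,0,0,-1.5]]'
python3 -m inch '[[0,0,0,0,0,0],[0,0,0,0,0,0],[0,0,0,0,0,0],[0,0,0,0,0,0],[0,0,0,0,0,0]]'
python3 -c "
from h import *
snap('wrist','w2')"
```

```text
t: 3.73
tcp_pos: [0.5423, -0.1702, 0.1157]
tcp_rot: [3.118, -0.382, 0.004]
ft_force: [0.0, -0.5, -0.0]
gripper_width: 0.0341
gripper_force: 59.9
t: 4.15
tcp_pos: [0.4744, -0.0863, 0.113]
tcp_rot: [-3.099, 0.306, -0.003]
ft_force: [0.9, 0.8, -1.0]
gripper_width: 0.0343
gripper_force: 59.9
t: 4.57
tcp_pos: [0.4078, -0.0449, 0.1155]
tcp_rot: [-3.074, 0.235, -0.006]
ft_force: [0.2, -0.2, 0.0]
gripper_width: 0.0344
gripper_force: 59.9
t: 4.98
tcp_pos: [0.3408, -0.0028, 0.1206]
tcp_rot: [-3.048, 0.136, -0.006]
ft_force: [-0.4, -1.3, -1.1]
gripper_width: 0.0341
gripper_force: 59.9
t: 5.4
tcp_pos: [0.3424, -0.0034, 0.1203]
tcp_rot: [-3.048, 0.137, -0.006]
ft_force: [0.0, -0.9, -0.4]
gripper_width: 0.0342
gripper_force: 59.9
```

View pics/w2.png

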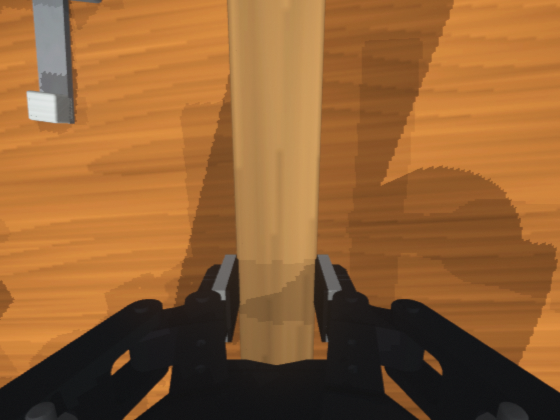

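The slat is held straight and centred, and the rest shows at (50,105). The arm stopped short of the target with the tool tilted, so I suspect a joint limit.

```bash
python3 - <<'E'
from h import *
s=readout.state();print(s['joint_positions'].round(3));print(R.from_rotvec(s['tcp_rot']).as_matrix().round(3), np.linalg.norm(s['tcp_pos'][:2]))
E
```

```text
[-0.091  0.    -0.599  0.972  0.091  3.141]
[[ 0.996 -0.089  0.008]
 [-0.09  -0.992  0.09 ]
 [-0.    -0.09  -0.996]] 0.3423323644501787
```

```bash
python3 -m inch '[[0.016,0.012,-0.001,-1,0,0],[0.032,0.024,-0.002,-2,0,0],[0.048,0.037,-0.003,-4,0,-0.5],[0.0645,0.049,-0.0045,-5.2,0,-1],[0.0645,0.049,-0.0045,-5.2,0,-1]]'
python3 -m inch '[[0,0,0,0,0,0],[0,0,0,0,0,0],[0,0,0,0,0,0]]'
python3 -c "
from h import *
s=readout.state();print(s['joint_positions'].round(3));print(R.from_rotvec(s['tcp_rot']).as_matrix().round(3))"
```

```text
t: 5.87
tcp_pos: [0.405, -0.0595, 0.1204]
tcp_rot: [3.137, -0.113, 0.004]
ft_force: [0.9, 0.1, -1.6]
gripper_width: 0.0341
gripper_force: 60.0
t: 6.12
tcp_pos: [0.4009, -0.0576, 0.1202]
tcp_rot: [-3.139, 0.113, 0.001]
ft_force: [-0.9, 0.0, -1.2]
gripper_width: 0.034
gripper_force: 60.0
[-0.143  0.108 -0.479  0.985  0.     3.071]
[[ 0.997 -0.072 -0.001]
 [-0.072 -0.997  0.   ]
 [-0.001 -0.    -1.   ]]
```

```bash
python3 -m inch '[[0,0,0.03,0,0,0],[0,0,0.06,0,0,0],[0,0,0.09,0,0,0],[0,0,0.108,0,0,0],[0,0,0.112,0,0,0]]'
python3 -m inch '[[0,0,0.002,0,0,0],[0,0,0.004,0,0,0],[0,0,0.005,0,0,0],[0,0,0.005,0,0,0],[0,0,0.005,0,0,0]]'
python3 -m inch '[[0,0,0,0,0,0],[0,0,0,0,0,0],[0,0,0,0,0,0],[0,0,0,0,0,0],[0,0,0,0,0,0]]' 0.5
python3 -m inch '[[0,0,-0.015,0,0,0],[0,0,-0.04,0,0,0],[0,0,-0.07,0,0,0],[0,0,-0.1,0,0,0],[0,0,-0.12,0,0,0]]'
for i in 1 2 3 4 5; do python3 -m inch '[[0,0,0,0,0,-7],[0,0,0,0,0,-14],[0,0,0,0,0,-21],[0,0,0,0,0,-28],[0,0,0,0,0,-35]]' | head -3; done
python3 -m inch '[[0,0,0,0,0,-5],[0,0,0,0,0,-5],[0,0,0,0,0,-5],[0,0,0,0,0,-5]]'
python3 -c "
from h import *
s=readout.state();print(s['joint_positions'].round(3));print(R.from_rotvec(s['tcp_rot']).as_matrix().round(3))
snap('wrist','w3')"
```

```text
t: 6.53
tcp_pos: [0.3991, -0.0573, 0.0061]
tcp_rot: [-3.139, 0.113, 0.006]
ft_force: [-1.1, 0.2, -1.9]
gripper_width: 0.0345
gripper_force: 60.0
t: 6.95
tcp_pos: [0.4024, -0.058, 0.0042]
tcp_rot: [3.139, -0.113, 0.003]
ft_force: [0.2, 0.5, -0.8]
gripper_width: 0.0337
gripper_force: 60.0
t: 7.37
tcp_pos: [0.4018, -0.058, 0.0035]
tcp_rot: [3.139, -0.113, 0.001]
ft_force: [0.4, 0.9, -0.6]
gripper_width: 0.0641
gripper_force: 0.0
t: 7.78
tcp_pos: [0.4022, -0.058, 0.1258]
tcp_rot: [3.139, -0.113, 0.004]
ft_force: [0.3, -0.3, -0.5]
gripper_width: 0.0639
gripper_force: 0.0
t: 8.2
tcp_pos: [0.4016, -0.0579, 0.1234]
tcp_rot: [3.025, 0.845, 0.001]
t: 8.62
tcp_pos: [0.4016, -0.0579, 0.1234]
tcp_rot: [2.631, 1.716, 0.0]
t: 9.03
tcp_pos: [0.4016, -0.0579, 0.1233]
tcp_rot: [1.993, 2.428, -0.0]
t: 9.45
tcp_pos: [0.4016, -0.0579, 0.1233]
tcp_rot: [1.171, 2.915, -0.0]
t: 9.87
tcp_pos: [0.4016, -0.0579, 0.1233]
tcp_rot: [0.24, 3.132, -0.0]
t: 10.2
tcp_pos: [0.4017, -0.0579, 0.1234]
tcp_rot: [0.118, 3.139, -0.0]
ft_force: [-0.6, 0.5, 0.6]
gripper_width: 0.0643
gripper_force: 0.0
[-0.143  0.105 -0.472  0.993 -0.    -0.068]
[[-0.997  0.075  0.   ]
 [ 0.075  0.997 -0.   ]
 [-0.    -0.    -1.   ]]
```

View pics/w3.png

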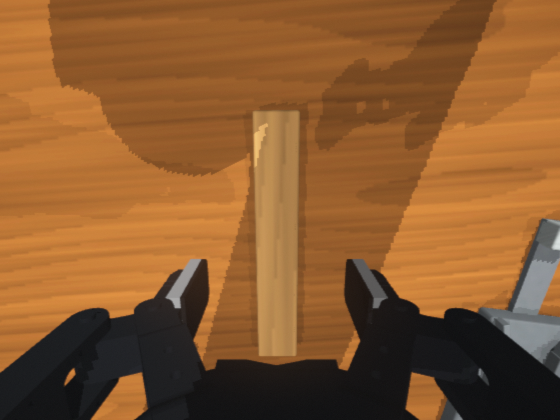

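```bash
python3 -c "
from h import *
s=readout.state();M=R.from_rotvec(s['tcp_rot']).as_matrix()
for a in ((253,111),(300,111)): print((M.T@(pt('w3',*a,.014)-s['tcp_pos'])).round(4))"
python3 -m inch '[[0,0,0.03,0,0,0],[0,0,0.06,0,0,0],[0,0,0.09,0,0,0],[0,0,0.105,0,0,0],[0,0,0.105,0,0,0]]'
python3 -m inch '[[0,0,0.005,0,0,0],[0,0,0.01,0,0,0],[0,0,0.014,0,0,0],[0,0,0.0155,0,0,0],[0,0,0.0155,0,0,0]]'
python3 -m inch '[[0,0,0,0,0,0],[0,0,0,0,0,0],[0,0,0,0,0,0],[0,0,0,0,0,0],[0,0,0,0,0,0]]' -1
python3 -m inch '[[0,0,0,0,0,0],[0,0,0,0,0,0],[0,0,0,0,0,0],[0,0,0,0,0,0],[0,0,0,0,0,0]]'
python3 -m inch '[[0,0,-0.01,0,0,0],[0,0,-0.03,0,0,0],[0,0,-0.06,0,0,0],[0,0,-0.08,0,0,0],[0,0,-0.08,0,0,0]]'
```

```text
[ 0.077  -0.0171  0.1094]
[0.077  0.0181 0.1094]
t: 10.67
tcp_pos: [0.3994, -0.0576, 0.0158]
tcp_rot: [-0.115, -3.135, -0.001]
ft_force: [-1.0, 0.3, -0.2]
gripper_width: 0.0639
gripper_force: 0.0
t: 11.08
tcp_pos: [0.402, -0.058, 0.0031]
tcp_rot: [0.113, 3.139, -0.0]
ft_force: [0.8, 0.1, -0.3]
gripper_width: 0.0636
gripper_force: 0.0
t: 11.5
tcp_pos: [0.4021, -0.058, 0.0036]
tcp_rot: [0.113, 3.138, -0.0]
ft_force: [-1.9, 0.7, 7.8]
gripper_width: 0.0341
gripper_force: 59.5
t: 11.92
tcp_pos: [0.402, -0.058, 0.0036]
tcp_rot: [0.113, 3.138, -0.0]
ft_force: [-1.6, 0.1, 8.5]
gripper_width: 0.0341
gripper_force: 59.5
t: 12.33
tcp_pos: [0.404, -0.0583, 0.0865]
tcp_rot: [0.113, 3.133, -0.001]
ft_force: [2.0, 0.4, -0.5]
gripper_width: 0.0343
gripper_force: 60.4
```

```bash
python3 -m inch '[[0.006,0.02,0,0,0,2],[0.011,0.046,0,0,0,4],[0.016,0.073,0,0,0,6],[0.022,0.1,0,0,0,8],[0.027,0.125,0,0,0,8.2]]'
python3 -m inch '[[0.01,0.026,0,0,0,0],[0.019,0.052,0,0,0,0],[0.028,0.078,0,0,0,0],[0.038,0.103,0,0,0,0],[0.0447,0.1198,0,0,0,0]]'
python3 -m inch '[[0,0,0,0,0,0],[0,0,0,0,0,0],[0,0,0,0,0,0],[0,0,0,0,0,0]]'
python3 -c "
from h import *
s=readout.state();M=R.from_rotvec(s['tcp_rot']).as_matrix();print(s['joint_positions'].round(3));print(M.round(3),np.degrees(np.arctan2(M[1,0],M[0,0])))
snap('top','top2')
p=cv2.imread('pics/top2.png')[130:310,150:330]
cv2.imwrite('pics/c2.png',cv2.resize(p,None,fx=3.3,fy=3.3,interpolation=cv2.INTER_CUBIC))"
```

```text
t: 12.75
tcp_pos: [0.3831, 0.0699, 0.0826]
tcp_rot: [0.341, 3.123, -0.0]
ft_force: [0.5, 0.7, -1.1]
gripper_width: 0.0338
gripper_force: 60.4
t: 13.17
tcp_pos: [0.3652, 0.1972, 0.0825]
tcp_rot: [0.336, 3.123, 0.0]
ft_force: [-0.1, -0.9, -0.4]
gripper_width: 0.0341
gripper_force: 60.4
t: 13.5
tcp_pos: [0.3656, 0.1945, 0.0826]
tcp_rot: [0.338, 3.123, -0.001]
ft_force: [0.1, -0.6, -0.6]
gripper_width: 0.0341
gripper_force: 60.4
[ 0.489  0.161 -0.525  0.884 -0.001  0.705]
[[-0.977  0.214  0.   ]
 [ 0.214  0.977 -0.001]
 [-0.    -0.001 -1.   ]] 167.62928959115146
```

View pics/c2.png

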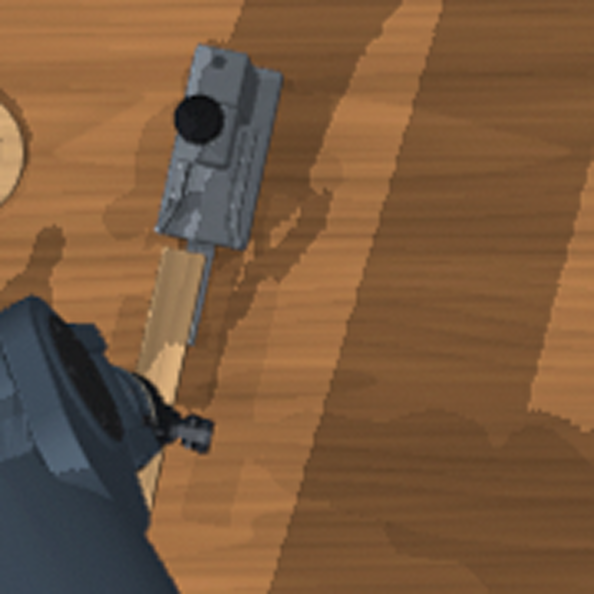

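The slat's front edge shows at (163,247) to (206,253), just short of the bed mouth, and it lines up with the press once its height is allowed for.

```bash
python3 - <<'E'
from h import *
q=lambda u,v,h:pt('top2',150+(u+.5)/3.3-.5,130+(v+.5)/3.3-.5,h)
a=q(163,247,.093);b=q(206,253,.093);m=(a+b)/2;print(m,np.linalg.norm(a-b))
cap=q(199,119,.15);print('cap',cap)
f=(q(154,233,.02)+q(245,249,.02))/2;print('front',f)
for th in(-12.5,):
  u=np.array([np.cos(np.radians(th)),np.sin(np.radians(th))]);n=np.array([-u[1],u[0]])
  for o in ([.6014,.1432],cap[:2]):
    d=m[:2]-o;print('front edge in press',d@u,d@n); s=readout.state()['tcp_pos'];d=s[:2]-o;print('tcp in press',d@u,d@n); d=f[:2]-o;print('bed front',d@u,d@n)
E
```

```text
[0.50355174 0.16325428 0.093     ] 0.03572657473292833
cap [0.60150633 0.14290176 0.15      ]
front [0.51872117 0.16179894 0.02      ]
front edge in press -0.09986940854176725 -0.001599330056628259
tcp in press -0.2412461847831563 -0.0010104930683134238
bed front -0.0847445632202078 0.00026309947175129404
front edge in press -0.10003777449045709 -0.001331170954929569
tcp in press -0.24141455073184614 -0.0007423339666147339
bed front -0.08491292916889764 0.000531258573449984
```

```bash
python3 -m inch '[[0,0.001,0.015,0,0,0],[0,0.001,0.03,0,0,0],[0,0.001,0.045,0,0,0],[0,0.001,0.056,0,0,0],[0,0.001,0.056,0,0,0]]'
python3 -m inch '[[-0.01,0,0,0,0,0],[-0.02,0,0,0,0,0],[-0.03,0,0,0,0,0],[-0.04,0,0,0,0,0],[-0.05,0,0,0,0,0]]'
python3 -m inch '[[-0.01,0,0,0,0,0],[-0.02,0,0,0,0,0],[-0.03,0,0,0,0,0],[-0.04,0,0,0,0,0],[-0.05,0,0,0,0,0]]'
python3 -m inch '[[0,0,0,0,0,0],[0,0,0,0,0,0],[0,0,0,0,0,0]]'
```

```text
t: 13.97
tcp_pos: [0.3649, 0.1948, 0.0252]
tcp_rot: [-0.339, -3.121, 0.003]
ft_force: [-0.7, -0.5, -0.5]
gripper_width: 0.0342
gripper_force: 60.4
t: 14.38
tcp_pos: [0.4167, 0.1853, 0.0274]
tcp_rot: [0.338, 3.122, 0.001]
ft_force: [0.4, -0.5, -1.0]
gripper_width: 0.0343
gripper_force: 60.4
t: 14.8
tcp_pos: [0.4646, 0.1747, 0.0268]
tcp_rot: [0.337, 3.123, -0.0]
ft_force: [-0.4, -0.2, -0.7]
gripper_width: 0.0344
gripper_force: 60.4
t: 15.05
tcp_pos: [0.4631, 0.1748, 0.0267]
tcp_rot: [-0.337, -3.123, 0.001]
ft_force: [-0.9, -0.7, -1.1]
gripper_width: 0.034
gripper_force: 60.4
```

```bash
python3 -m inch '[[-0.006,0,0.001,0,0,0],[-0.012,0,0.002,0,0,0],[-0.016,0,0.003,0,0,0],[-0.018,0,0.003,0,0,0],[-0.018,0,0.003,0,0,0]]'
python3 -m inch '[[-0.001,0,0,0,0,0],[-0.002,0,0,0,0,0],[-0.002,0,0,0,0,0]]'
python3 -m inch '[[-0.001,0,0,0,0,0],[-0.002,0,0,0,0,0],[-0.002,0,0,0,0,0]]'
```

```text
t: 15.47
tcp_pos: [0.4818, 0.171, 0.0238]
tcp_rot: [0.338, 3.123, -0.0]
ft_force: [0.0, -0.8, 0.1]
gripper_width: 0.0343
gripper_force: 60.4
t: 15.72
tcp_pos: [0.4832, 0.1706, 0.0239]
tcp_rot: [0.337, 3.123, -0.0]
ft_force: [0.7, -0.2, -1.5]
gripper_width: 0.0345
gripper_force: 60.4
t: 15.97
tcp_pos: [0.4853, 0.1702, 0.024]
tcp_rot: [0.337, 3.123, -0.0]
ft_force: [0.2, 0.3, -1.3]
gripper_width: 0.0342
gripper_force: 60.4
```

Nothing has touched yet, so I'll advance in small steps and stop when the force rises.

```bash
python3 -m inch '[[-0.001,0,0,0,0,0],[-0.0015,0,0,0,0,0],[-0.0015,0,0,0,0,0]]' | sed -n 2,4p
python3 -m inch '[[-0.001,0,0,0,0,0],[-0.0015,0,0,0,0,0],[-0.0015,0,0,0,0,0]]'| sed -n 2,4p
```

```text
tcp_pos: [0.4859, 0.1699, 0.0237]
tcp_rot: [-0.337, -3.123, 0.0]
ft_force: [-3.0, 1.2, -0.9]
tcp_pos: [0.4859, 0.1698, 0.0236]
tcp_rot: [-0.336, -3.12, -0.0]
ft_force: [-9.2, 3.4, 3.9]
```

```bash
python3 -m inch '[[0,0,0.0005,0,0,0],[0,0,0.0005,0,0,0],[0,0,0.0005,0,0,0],[0,0,0.0005,0,0,0],[0,0,0.0005,0,0,0]]' 0.3
python3 -m inch '[[0,0,-0.01,0,0,0],[0,0,-0.04,0,0,0],[0,0,-0.08,0,0,0],[0,0,-0.12,0,0,0],[0,0,-0.155,0,0,0]]'
python3 -m inch '[[0,0,0,0,0,0],[0,0,0,0,0,0],[0,0,0,0,0,0]]' -1
python3 -c "
from h import *
snap('wrist','w4');snap('top','top3')
p=cv2.imread('pics/top3.png')[130:310,150:330]
p=cv2.resize(p,None,fx=2.3,fy=2.3,interpolation=cv2.INTER_CUBIC)
s=cv2.imread('pics/w4.png');s=cv2.resize(s,(386,290));o=np.zeros((414,800,3),np.uint8);o[:,:414]=p;o[:290,414:]=s
cv2.imwrite('pics/c3.png',o)"
```

```text
t: 16.88
tcp_pos: [0.4885, 0.1695, 0.0235]
tcp_rot: [0.338, 3.122, -0.0]
ft_force: [0.1, 0.5, -0.3]
gripper_width: 0.0552
gripper_force: 0.0
t: 17.3
tcp_pos: [0.488, 0.1695, 0.1817]
tcp_rot: [0.337, 3.122, 0.001]
ft_force: [1.2, 0.7, 0.2]
gripper_width: 0.0554
gripper_force: 0.0
t: 17.55
tcp_pos: [0.4878, 0.1695, 0.1787]
tcp_rot: [0.337, 3.123, -0.0]
ft_force: [-0.6, 0.4, -0.3]
gripper_width: 0.0198
gripper_force: 0.0
```

View pics/c3.png

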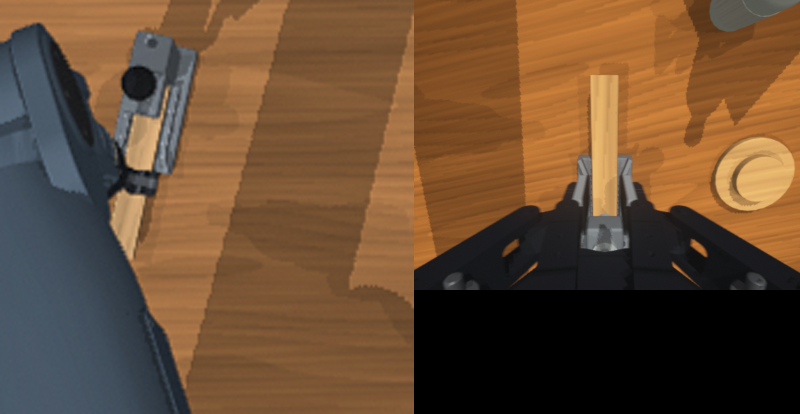

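The slat lies between the rails and under the arm. Its tail shows at about (276,109) in the full wrist image. I'll check that and the cap position numerically.

```bash
python3 - <<'E'
from h import *
p=cv2.imread('pics/w4.png')
g=cv2.cvtColor(p,cv2.COLOR_BGR2GRAY).astype(int)
print('col',g[98:120,276]); print('row',g[160,245:310])
u=np.array([np.cos(np.radians(-12.5)),np.sin(np.radians(-12.5))]);n=np.array([-u[1],u[0]])
for r in (276,109),(256,109),(296,109):
    d=pt('w4',*r,.034)[:2]-[.6014,.1432];print(d@u,d@n)
s=readout.state();M=R.from_rotvec(s['tcp_rot']).as_matrix();print(M.T@(np.array([.6014,.1431,.165])-s['tcp_pos']))
o=p[190:380,200:340];cv2.imwrite('pics/c4.png',cv2.resize(o,None,fx=3.1,fy=3.1,interpolation=cv2.INTER_CUBIC))
E
```

```text
col [121 122 121 121 121 120 121 118 116 116 131 179 181 179 179 179 179 179
 180 178 179 179]
row [129 129 129 128 128 126 122 113  96  93  96 122 169 186 186 181 178 175
 174 175 180 185 187 186 185 185 186 187 184 181 178 176 174 170 165 161
 162 166 168 170 170 170 171 170 172 173 174 171 171 166 145 116 114 114
 114 111 112 112 111 110 110 108 110 112 121]
-0.19640146143490153 0.0010644707197082308
-0.19634293144895976 -0.015998091139976252
-0.1964599902467442 0.018126690308013702
[-0.11716056 -0.00119937  0.01228931]
```

View pics/c4.png

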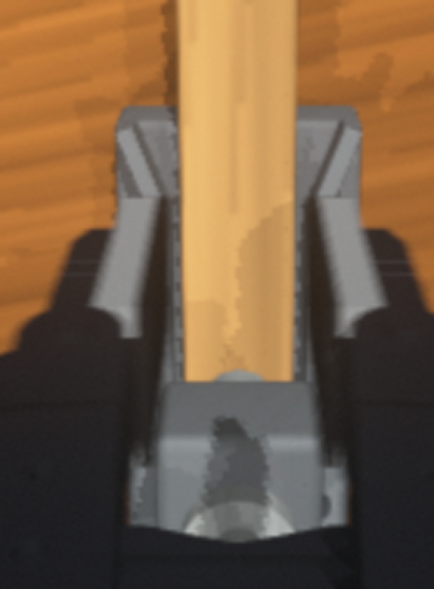

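The crop shows the slat straight in the channel, and its tail measures x = -196 mm against the expected -198, so it is seated. Next I'll move over the cap.

```bash
python3 -m inch '[[-0.025,0,0,0,0,0],[-0.055,-0.001,0,0,0,0],[-0.085,-0.001,0,0,0,0],[-0.11,-0.001,0,0,0,0],[-0.117,-0.001,0,0,0,0]]' -1
python3 -m inch '[[0,0,0.007,0,0,0],[0,0,0.014,0,0,0],[0,0,0.02,0,0,0],[0,0,0.024,0,0,0],[0,0,0.024,0,0,0]]'
python3 -m inch '[[0,0,0.002,0,0,0],[0,0,0.004,0,0,0],[0,0,0.006,0,0,0],[0,0,0.007,0,0,0],[0,0,0.007,0,0,0]]'
```

```text
t: 18.07
tcp_pos: [0.6045, 0.1426, 0.1763]
tcp_rot: [-0.339, -3.122, 0.002]
ft_force: [-1.2, -0.5, -0.3]
gripper_width: -0.0001
gripper_force: 0.0
t: 18.48
tcp_pos: [0.6005, 0.1438, 0.1533]
tcp_rot: [-0.336, -3.122, 0.001]
ft_force: [0.3, -0.4, -0.5]
gripper_width: -0.0001
gripper_force: 0.0
t: 18.9
tcp_pos: [0.602, 0.1438, 0.1476]
tcp_rot: [0.337, 3.123, 0.0]
ft_force: [-1.7, 0.1, 1.9]
gripper_width: -0.0001
gripper_force: 1.1
```

```bash
for i in 1 2 3; do python3 -m inch '[[0,0,0.001,0,0,0],[0,0,0.002,0,0,0],[0,0,0.002,0,0,0]]' | sed -n '2p;4p'; done
```

```text
tcp_pos: [0.6021, 0.1437, 0.1454]
ft_force: [-0.5, 1.9, 2.2]
tcp_pos: [0.6022, 0.1437, 0.1433]
ft_force: [-0.9, 2.4, 2.4]
tcp_pos: [0.6022, 0.1437, 0.1413]
ft_force: [-0.4, 1.5, 3.0]
```

```bash
for i in 1 2 3; do python3 -m inch '[[0,0,0.0005,0,0,0],[0,0,0.001,0,0,0],[0,0,0.001,0,0,0]]' | sed -n '2p;4p'; done
```

```text
tcp_pos: [0.6022, 0.1437, 0.1404]
ft_force: [0.1, 2.2, 2.2]
tcp_pos: [0.6022, 0.1436, 0.1394]
ft_force: [0.6, 2.3, 2.2]
tcp_pos: [0.6022, 0.1436, 0.1384]
ft_force: [-0.2, 2.7, 4.1]
```

```bash
for i in 1 2 3; do python3 -m inch '[[0,0,0.0005,0,0,0],[0,0,0.001,0,0,0],[0,0,0.001,0,0,0]]' | sed -n '2p;4p'; done
```

```text
tcp_pos: [0.6022, 0.1436, 0.1379]
ft_force: [-0.9, 1.3, 6.8]
tcp_pos: [0.6022, 0.1437, 0.1374]
ft_force: [-2.4, 1.5, 10.8]
tcp_pos: [0.6022, 0.1436, 0.1365]
ft_force: [-3.1, 1.9, 11.6]
```

Soft first stop met at z≈0.1375; the second stop should come near 0.1325.

```bash
for i in 1 2 3; do python3 -m inch '[[0,0,0.0005,0,0,0],[0,0,0.001,0,0,0],[0,0,0.001,0,0,0]]' | sed -n '2p;4p'; done
```

```text
tcp_pos: [0.6022, 0.1436, 0.1356]
ft_force: [-3.2, -0.0, 12.5]
tcp_pos: [0.6022, 0.1436, 0.1348]
ft_force: [-3.2, 0.8, 14.3]
tcp_pos: [0.6023, 0.1437, 0.134]
ft_force: [-3.7, 0.3, 14.1]
```

```bash
python3 -m inch '[[0,0,0.0005,0,0,0],[0,0,0.0005,0,0,0]]' | sed -n '2p;4p';python3 -m inch '[[0,0,0.0005,0,0,0],[0,0,0.0005,0,0,0]]' | sed -n '2p;4p'
```

```text
tcp_pos: [0.6022, 0.1436, 0.1335]
ft_force: [-4.5, 0.9, 16.8]
tcp_pos: [0.6022, 0.1437, 0.1331]
ft_force: [-4.6, 1.1, 17.2]
```

```bash
for i in 1 2; do python3 -m inch '[[0,0,0.0005,0,0,0],[0,0,0.0005,0,0,0]]' | sed -n '2p;4p'; done
```

```text
tcp_pos: [0.6022, 0.1436, 0.1328]
ft_force: [-4.1, 0.5, 17.2]
tcp_pos: [0.6023, 0.1436, 0.1328]
ft_force: [-6.5, 1.2, 20.1]
```

Position has stalled with the force climbing past 17 N, so this is the solid stop. I'll hold there, then let it up.

```bash
python3 -m inch '[[0,0,0.0003,0,0,0],[0,0,0.0003,0,0,0],[0,0,0.0003,0,0,0],[0,0,0.0003,0,0,0]]' | sed -n '1,2p;4p'
python3 -m inch '[[0,0,0,0,0,0],[0,0,0,0,0,0],[0,0,0,0,0,0],[0,0,0,0,0,0]]'| sed -n '1,2p;4p'
python3 -m inch '[[0,0,-0.003,0,0,0],[0,0,-0.007,0,0,0],[0,0,-0.011,0,0,0],[0,0,-0.015,0,0,0],[0,0,-0.02,0,0,0]]'| sed -n '1,2p;4p'
python3 -m inch '[[0,0,-0.01,0,0,0],[0,0,-0.025,0,0,0],[0,0,-0.05,0,0,0],[0,0,-0.08,0,0,0],[0,0,-0.08,0,0,0]]'| sed -n '1,2p;4p'
python3 -m inch '[[0.03,0,0,0,0,0],[0.06,0,0,0,0,0],[0.09,0,0,0,0,0],[0.11,0,0,0,0,0],[0.11,0,0,0,0,0]]'| sed -n '1,2p;4p'
python3 -m inch '[[0,0,0,0,0,0],[0,0,0,0,0,0],[0,0,0,0,0,0]]'| sed -n '2p'
python3 -c "
from h import *
snap('scene','s5');d=snap('wrist','w5')
p=cv2.imread('pics/s5.png')[210:310,220:350];a=cv2.resize(p,None,fx=3,fy=3);b=cv2.resize(cv2.imread('pics/w5.png'),(400,300))
cv2.imwrite('pics/c5.png',np.hstack([a,b]))"
```

```text
t: 22.9
tcp_pos: [0.6023, 0.1436, 0.1328]
ft_force: [-6.5, 0.3, 23.3]
t: 23.23
tcp_pos: [0.6023, 0.1437, 0.1328]
ft_force: [-6.1, 1.2, 23.8]
t: 23.65
tcp_pos: [0.602, 0.1433, 0.1501]
ft_force: [0.6, 1.9, 0.8]
t: 24.07
tcp_pos: [0.6036, 0.1437, 0.2358]
ft_force: [0.5, 0.5, 0.1]
t: 24.48
tcp_pos: [0.491, 0.1672, 0.2307]
ft_force: [1.3, -0.4, -0.2]
tcp_pos: [0.4955, 0.167, 0.23]
```

View pics/c5.png

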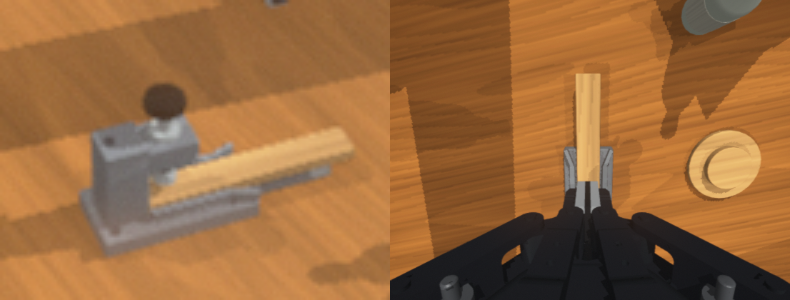

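The plunger is up, and the slat is flush at the column with its tail on the rest. I'll do a last check on the tail and hand in.

```bash
python3 - <<'E'
from h import *
u=np.array([np.cos(np.radians(-12.5)),np.sin(np.radians(-12.5))]);n=np.array([-u[1],u[0]])
g=cv2.imread('pics/w5.png',0).astype(int)[90:115,277];v=90+np.argmax(np.diff(g))+.5
d=pt('w5',277,v,.034)[:2]-[.6014,.1432];print(v,d@u,d@n)
if abs(d@u+.197)<.0025: print(job.finish_job())
E
```

```text
102.5 -0.19686466876134337 0.001083717491812143
the job is handed in; nothing more can be done
None
```

The slat is in the press, seated against the column. The plunger went through the soft stop to the solid one, was held there for about 0.7 s at about 24 N, and came all the way up; the job is handed in at about 25 s.

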